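# Lock the end section onto a balloon-arch stand

## Robot

A 6-joint arm with a two-finger parallel gripper is mounted at the origin on the work surface. World frame = base frame: x ahead of the robot, y to its left, z up, the work surface at z = 0. Lengths are in mm, angles in rad, forces in N, time in s.
With the tool pointing down it reaches from about 325 to 775 mm from the base axis. Payload 5.5 kg.
Tool frame: the origin (TCP) lies at the very end of the fingers, on their centre line; the grasp point (between the pads) lies 19 mm behind it; z points along the fingers, y is the line along which they close (so a half turn about z gives the same grasp; the last joint's range is limited). The gripper opens to 88 mm and grips with 3 to 60 N. Pads are 20 mm wide; open, the fingers measure 115 mm over their backs; the gripper's body (75 mm by 178 mm) begins 61 mm behind the grasp point.
Start: joints at [1.224, 0.091, 1.231, -0, 1.82, -0.057], TCP at [171.461, 574.994, 222.631] pointing down, gripper open.
Joint ranges: [-2.87, 2.87], [-0.86, 2.18], [0.17, 2.46], [-1.51, 4.65], [0.06, 2.69], [-2.65, 2.65]. Speed limits (rad/s): [2.57, 2.57, 3.01, 3.14, 3.14, 3.14].

## Interface

Orientations are given as a unit quaternion [x, y, z, w].
In Python, from cell import * gives the robot as it stands.
- The arm moves only by the shell command python3 -m inch [OPENING] [FORCE], which reads ROWS from standard input. ROWS is a JSON object whose key "rows" holds a list of rows, 1 to 5 of them, each of 4 numbers: dx, dy, dz in mm, then a turn about the tool's z in rad; each row shifts and turns the commanded pose from where the row before left it, along the tool's axes as they then stand; what a row does not reach is not made up. A row lasts 1/8 s, in which the tool goes at most 62.5 mm and 0.188 rad, less where a joint would pass 70% of its speed; a pose out of reach is approached as far as the arm can. OPENING is the finger opening in mm, set as the command begins (- or left out keeps the last). The fingers move at their own pace and stop on an object; FORCE is the grip in N (left out, the last holds). Time passes only in rows, so rows that do not move let the fingers close. It prints the time, the measured TCP pose, the force, the opening and the grip force at its end. Input that does not fit is refused with a message, and nothing moves.
- sense(): the state, without advancing time (a new reading comes with each control period).
- snapshot(name): name is "side" or "top" or "wrist"; returns a dict with "img" (480x640x3 uint8, red, green, blue), "mtx" (3x3 intrinsics, pixels), "D" ([k1, k2, p1, p2, k3] as OpenCV has them; the pictures are not rectified), "cam_to_world" (4x4, takes a point from camera to world coordinates). Camera axes: x right, y up, looking along -z (the intrinsics and any distortion apply to the point x, -y, -z); pixel columns grow to the right and rows downward; lengths in mm; the calibration is good to about 2 mm. A picture is of the moment at which its call begins. There is no depth.
- sign_off(): hands the job in; it is judged then, once.
The state is a dict: "time_s": time; "qpos": joint angles; "qvel": joint speeds; "tau": joint torques, N m; "eef_pos": TCP position; "ee_rot": TCP orientation; "force": force on the tool from outside, world axes, zero at the start; "ft_torque": the same for the moment, N m; "finger_gap": finger opening in mm; "gripper_force": force on a finger pad.
Only numpy, scipy, OpenCV 4.12 (cv2) and the standard library are available. Lean on these libraries where they do the work, as an engineer would, in place of code of your own. Each camera call takes 0.05 s, during which the arm holds its last target. There are 200 camera calls.

## Task

Finish the balloon-arch stand: thread the loose square end section, mouth first, onto the stand's pole until it meets the spring button, then squeeze the button in against the tube's lip and keep it in while you slide the section on over it, until the button pops fully out through the hole in the section. Feel your way and never force it, leave the other things on the counter where they are, and let go.

Things in the scene. Friction and masses are not known exactly. Their poses are not given: they have to be found in the camera images.
- stand: Balloon-arch stand, fixed on the counter: dark steel foot plate 190 x 150 x 12 mm, white column, white square receiver tube 34 mm wide with a grey 40 mm square collar. Origin: at counter height, below the centre of the receiver's open end. Its +x points level, outward along the pole that comes out of the receiver; the pole's axis is 90 mm above the counter.
- pole: Bare square aluminium pole, 25 mm wide, up to 180 mm of it outside the receiver; tapered grey tip (last 10 mm, to 17 mm square). Origin: on its axis, 180 mm back from its free end; axes as stand. It cannot turn or go sideways but has 12 mm of end play along its axis, dragging at about 2 N, to a hard stop each way. Pole and button are smooth (friction about 0.25).
- pole_tip (a point): Centre of the pole's free end, on its axis; axes as stand. It slides with the pole.
- button_tip (a point): Centre of the face of the round steel spring button on the pole's +y side, 70 mm back from the free end, at axis height. 14 mm across, standing 10.5 mm out: the first 6 mm straight-sided, then a 45 degree cone to a 5 mm face. A tube's lip stops dead on the straight side; with the face pressed level with the tube's outside, the lip meets the cone and rides over. Axes as stand.
- button (a joint): How far the button is pressed in, m: 0 = fully out, 0.0105 = level with the pole's side. The spring takes about 2 N to start and 4.6 N fully in. With the button squeezed in, sliding the section over it takes 3 to 5 N, up to about 8 N on the cone; once it has popped into the hole the section stops hard.
- sleeve: The loose end section: square aluminium tube 32.5 mm outside, 27.5 mm inside, 130 mm long along its x, 160 g; open mouth at x = -65 mm, grey 6 mm cap with a wire eye on the closed +x end, one 17 mm square hole in the +y wall. Origin: centre of the underside, mid-length; tube axis 16.25 mm above. On the pole its axes lie along those of stand (hole on the button's side).
- sleeve_mouth (a point): Centre of the open mouth of the end section, on the tube's axis; axes as sleeve.
- sleeve_hole (a point): Centre of the 17 mm square hole, on the outer face of the section's +y wall, 35 mm from the mouth; axes as sleeve.
- tee: Bystander: grey plastic T-connector, 110 mm long, 36 mm high, lying flat. Origin: centre of its long arm's underside. It and the end section may lie in each other's place.
- tin: Bystander: tin 66 mm across, 85 mm high. Origin: centre of the underside.
- cups: Bystander: stack of paper cups, 72 mm across, 98 mm high. Origin: centre of the underside.
- vase: Bystander: white bud vase with three red roses, 72 mm across, about 160 mm high. Origin: centre of the underside.

How it is judged:
By the outcome, as a careful person would: the job done as asked, in the order asked, and still so for the second after the job is handed in, with the robot touching nothing.
It also fails if it takes over 45 s, if anything falls off the work surface, if the arm or the gripper's body presses on something with over 40 N, if the wrist force passes 120 N, or if a joint passes its speed limit or range.

## Working session

There is one attempt and no reset: what is moved stays moved. The work goes in short steps, Python scripts to look and compute and a shell command to move; the robot and the scene stay as the last step left them, time stands still between calls to the robot, and variables do not carry over. Pictures are saved under pics/ and viewed, at most 10 in all, crops included, and the job is handed in when it is done.

```bash
ls; mkdir -p pics; python3 - <<'E'
from cell import *
import cv2
for n in("side","top"):
    s=snapshot(n); cv2.imwrite(f"pics/{n}0.png",s["img"][:,:,::-1]); print(n,s["mtx"].round(1).tolist(),s["D"],s["cam_to_world"].round(3).tolist())
s=sense();print(s)
E
```

```text
pics
side [[493.7, 0.0, 323.0], [0.0, 493.7, 243.6], [0.0, 0.0, 1.0]] [-0.13084035  0.          0.          0.          0.        ] [[-0.837, 0.409, -0.363, 269.788], [-0.546, -0.647, 0.532, 399.774], [-0.018, 0.644, 0.765, 760.709], [0.0, 0.0, 0.0, 1.0]]
top [[584.4, 0.0, 313.7], [0.0, 584.4, 250.8], [0.0, 0.0, 1.0]] [-0.10523559  0.          0.          0.          0.        ] [[0.01, 0.995, -0.097, 497.013], [-1.0, 0.01, 0.005, -65.217], [0.006, 0.097, 0.995, 1105.815], [0.0, 0.0, 0.0, 1.0]]
{'time_s': 0.1, 'qpos': array([ 1.22431062e+00,  9.17818780e-02,  1.23174454e+00,  1.95922956e-06,
        1.81982597e+00, -5.66696846e-02]), 'qvel': array([-0.00087946, -0.00262813, -0.00269098,  0.00027718, -0.00024802,
        0.00011791]), 'tau': array([ 2.61915877e-03, -4.47856915e+01, -4.07570314e+01,  7.00007938e-02,
        2.83685565e-02, -1.02490819e-04]), 'eef_pos': array([171.3572168 , 574.72801837, 221.63279857]), 'ee_rot': array([ 1.44401112e-01,  9.89518845e-01, -8.61859847e-04, -1.77092954e-04]), 'force': array([0.11775923, 0.33422869, 0.35696678]), 'ft_torque': array([-0.02412921, -0.01587605, -0.0383984 ]), 'gripper_force': 0.0, 'finger_gap': 87.58580569598256}
```

View pics/top0.png

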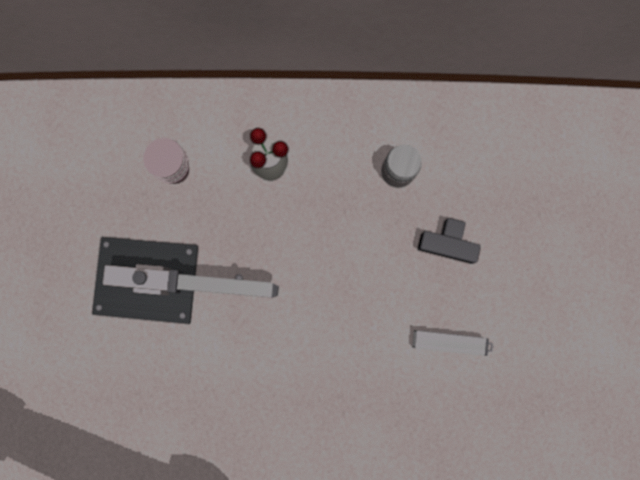

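View pics/side0.png

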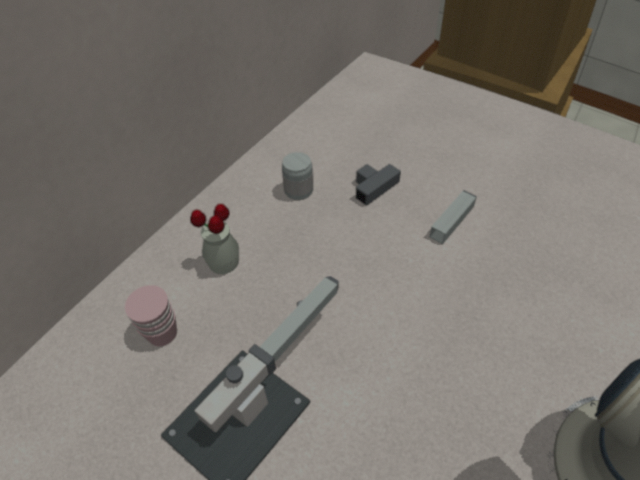

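The top view shows the stand's foot at (145,280). The pole runs right from (178,282) to its tip at (275,291), with the button at (238,276). The sleeve runs from its mouth at (415,340) to its cap and eye at (490,346). The tee is at (450,245). The side view shows the same layout. Next I'll enlarge these areas.

```bash
python3 - <<'E'
import cv2,numpy as np
t=cv2.imread("pics/top0.png");s=cv2.imread("pics/side0.png")
def c(i,x,y,w=100,h=75,k=4): 
    o=cv2.resize(i[y:y+h,x:x+w],None,fx=k,fy=k,interpolation=cv2.INTER_CUBIC); 
    o=np.clip(o.astype(float)*1.5,0,255).astype(np.uint8)
    for j in range(0,w,10): cv2.line(o,(j*k,0),(j*k,6 if j%50 else 14),(0,255,255),1)
    for j in range(0,h,10): cv2.line(o,(0,j*k),(6 if j%50 else 14,j*k),(0,255,255),1)
    return o
cv2.imwrite("pics/c1.png",np.vstack([np.hstack([c(t,180,250),c(t,400,305)]),np.hstack([c(s,250,270),c(s,400,180)])]))
E
```

```text
(no output)
```

View pics/c1.png

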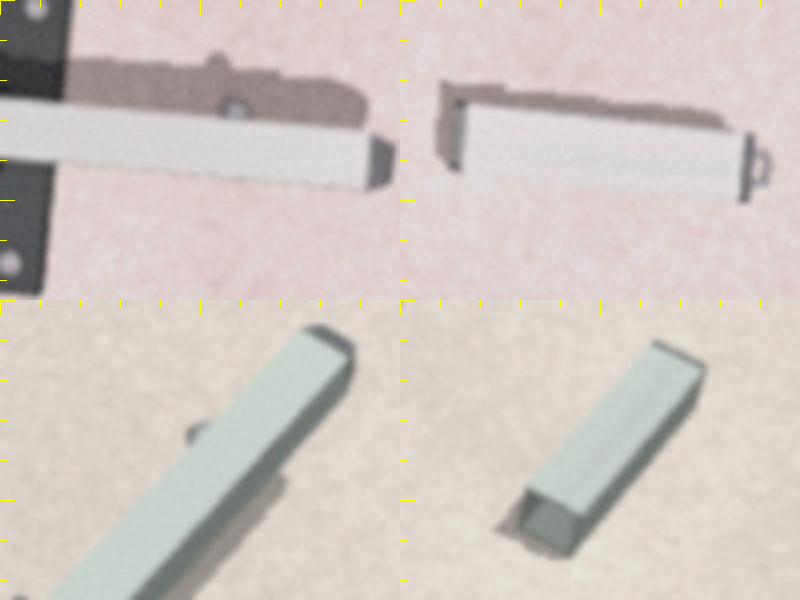

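The crops show a clean sleeve: no hole on its top or on the side facing the camera, so the hole should be on the far (+y) wall, as described. The pole shoulder is at about (272.7,290.2) in the top view and the button at (238.7,277). I'll back-project these pixels.

```bash
cat >h.py <<'E'
import numpy as np,cv2
from cell import *
def ray(s,uv,z):
    p=cv2.undistortPoints(np.array([[uv]],float),s["mtx"],s["D"])[0,0]
    T=s["cam_to_world"];d=T[:3,:3]@[p[0],-p[1],-1];o=T[:3,3]
    return (o+d*(z-o[2])/d[2]).round(1)
E
python3 - <<'E'
from h import *
from scipy.spatial.transform import Rotation as R
t=snapshot("top");s=snapshot("side")
def P(n,S,L,z):print(n,*[ray(S,u,z)[:2] for u in L])
P("pole edges",t,[(180,274.5),(180,290),(272.5,283),(272.5,297.5)],102.5)
P("tip",t,[(278.2,290.7)],98.5)
P("button",t,[(238.7,277)],90)
P("slv m m c c",t,[(416.2,330.2),(415.2,347.5),(488.2,338.5),(487.2,355.5)],32.5)
P("side shoulder",s,[(326.2,277),(337,284.5)],102.5)
P("side slv",s,[(432,227),(445.7,233.7),(463.7,190.7),(475.7,197.5)],32.5)
q=sense();print(R.from_quat(q["ee_rot"]).as_matrix().round(3).tolist())
E
```

```text
pole edges [551.3 159.8] [524.6 159. ] [ 5.385e+02 -4.000e-01] [513.7  -0.8]
tip [525.6 -10.1]
button [548.8  59.5]
slv m m c c [ 457.4 -260.2] [ 425.8 -258.3] [ 442.5 -394.3] [ 411.3 -392.1]
side shoulder [ 5.386e+02 -1.000e-01] [515.5   3.2]
side slv [ 456. -258.] [ 425.5 -256.3] [ 442.4 -389.9] [ 412.8 -384.4]
[[-0.958, 0.286, -0.0], [0.286, 0.958, -0.001], [0.0, -0.001, -1.0]]
```

```bash
echo '{"rows": [[0,0,0,0.18],[0,0,0,0.18],[0,0,0,0.18],[0,0,0,0.18],[0,0,0,0.18]]}' | python3 -m inch 70; echo '{"rows": [[0,0,0,0.18],[0,0,0,0.18],[0,0,0,0.128],[0,0,0,0]]}' | python3 -m inch
```

```text
time_s: 0.82
eef_pos: [171.4, 574.9, 222.3]
ee_rot: [0.563, 0.827, -0.0, 0.0]
force: [0.5, -0.7, 0.3]
finger_gap: 70.2
gripper_force: 0.0
time_s: 1.32
eef_pos: [171.4, 574.9, 222.4]
ee_rot: [0.744, 0.669, -0.0, 0.0]
force: [-0.4, 0.9, 0.4]
finger_gap: 69.8
gripper_force: 0.0
```

```bash
echo '{"rows": [[-40,45,0,0],[-40,45,0,0],[-40,45,0,0],[-40,45,0,0],[-40,45,0,0]]}' | python3 -m inch; echo '{"rows": [[-58,20,0,0],[-58,20,0,0],[-58,20,0,0],[-58,20,0,0],[-58,20,0,0]]}' | python3 -m inch; echo '{"rows": [[-60,6,0,0],[-60,6,0,0],[-60,6,0,0],[-60,6,0,0],[-60,6,20,0]]}' | python3 -m inch;echo '{"rows": [[-38,1,40,0],[-38,1,40,0],[0,0,0,0]]}' | python3 -m inch
```

```text
time_s: 1.95
eef_pos: [374.8, 350.6, 222.7]
ee_rot: [0.743, 0.67, 0.0, 0.0]
force: [1.0, -0.1, 0.2]
finger_gap: 70.1
gripper_force: 0.0
time_s: 2.58
eef_pos: [442.3, 51.2, 222.8]
ee_rot: [0.743, 0.67, 0.0, 0.0]
force: [0.5, 0.1, -0.5]
finger_gap: 70.5
gripper_force: 0.0
time_s: 3.2
eef_pos: [440.3, -249.9, 204.6]
ee_rot: [0.743, 0.669, 0.001, 0.002]
force: [1.0, 0.2, -0.0]
finger_gap: 70.3
gripper_force: 0.0
time_s: 3.58
eef_pos: [431.5, -323.7, 118.3]
ee_rot: [0.744, 0.668, -0.001, -0.004]
force: [-0.4, 0.8, -0.3]
finger_gap: 70.0
gripper_force: 0.0
```

```bash
python3 - <<'E'
from h import *
for n in("wrist",):
    s=snapshot(n);cv2.imwrite("pics/w1.png",np.clip(s["img"][:,:,::-1]*1.4,0,255).astype(np.uint8))
    P=s["cam_to_world"];print(P.round(2).tolist())
print(sense()["eef_pos"],sense()["qpos"])
E
```

```text
[[0.99, 0.1, 0.04, 441.47], [-0.11, 0.95, 0.29, -241.96], [-0.01, -0.3, 0.96, 279.96], [0.0, 0.0, 0.0, 1.0]]
[ 432.84437525 -323.11573009  121.15523318] [-7.04454284e-01 -6.24955357e-02  1.56502434e+00  3.29919501e-04
  1.64327312e+00 -5.97570423e-01]
```

View pics/w1.png

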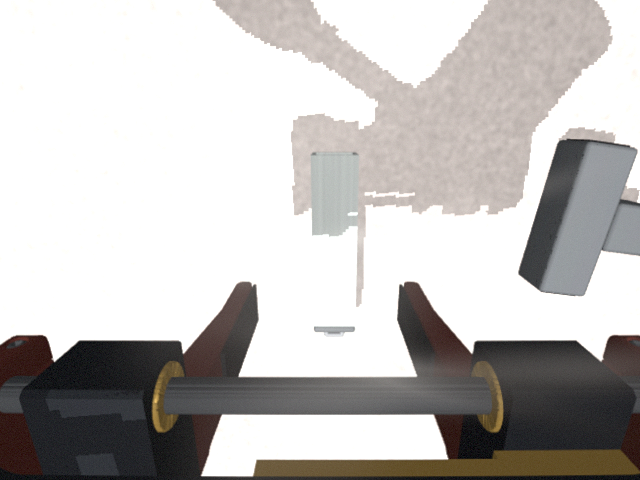

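The wrist view shows the sleeve upright between the fingers, with the mouth edge at (311..358,153) and the cap edge at (314..354,327). It's well aligned. I'll get coordinates from these pixels.

```bash
python3 - <<'E'
from h import *
s=snapshot("wrist")
for u in[(311,153),(358,153),(314,327),(354,327)]: print(ray(s,u,32.5))
print(sense()["eef_pos"])
E
```

```text
[ 428.6 -255.5   32.5]
[ 460.2 -258.9   32.5]
[ 415.  -387.9   32.5]
[ 446.2 -391.1   32.5]
[ 433.90112934 -322.90666066  123.21553029]
```

```bash
echo '{"rows": [[0,2,40,0],[0,0,40,0],[0,0,25,0],[0,0,12,0],[0,0,0,0]]}' | python3 -m inch; echo '{"rows": [[0,0,0,0],[0,0,0,0]]}' | python3 -m inch 25 25; echo '{"rows": [[0,0,0,0],[0,0,0,0],[0,0,0,0]]}' | python3 -m inch
```

```text
time_s: 4.3
eef_pos: [436.6, -323.0, 7.0]
ee_rot: [0.743, 0.669, 0.0, 0.001]
force: [0.0, -0.5, 0.7]
finger_gap: 69.9
gripper_force: 0.0
time_s: 4.55
eef_pos: [436.7, -324.0, 7.6]
ee_rot: [0.744, 0.668, 0.0, 0.001]
force: [0.7, -1.2, -1.0]
finger_gap: 53.4
gripper_force: 0.0
time_s: 4.92
eef_pos: [436.0, -323.5, 6.2]
ee_rot: [0.744, 0.668, 0.0, 0.0]
force: [-0.6, -0.3, 1.1]
finger_gap: 32.4
gripper_force: 25.0
```

```bash
echo '{"rows": [[0,0,-25,0],[0,0,-48.75,-0.033],[0,0,0,0]]}' | python3 -m inch; echo '{"rows": [[47,13,0,0],[47,13,0,0],[47,13,0,0],[47,13,0,0],[46,13.5,0,0]]}' | python3 -m inch;echo '{"rows": [[0,0,0,0],[0,0,0,0]]}' | python3 -m inch; python3 - <<'E'
from h import *
for n in("top","side"):
    s=snapshot(n); im=s["img"][:,:,::-1]
    x,y=(170,240) if n=="top" else (250,170)
    c=cv2.resize(im[y:y+100,x:x+200],None,fx=4,fy=4,interpolation=cv2.INTER_CUBIC)
    (a:=globals().setdefault("L",[])).append(np.clip(c.astype(float)*1.5,0,255))
cv2.imwrite("pics/p2.png",np.vstack([L[0][:300],L[1][:300]]) if 0 else np.vstack(L)[:800:1])
cv2.imwrite("pics/p2.png",cv2.resize(np.vstack(L),(600,600)))
P=[sense()]
print(P[0]["eef_pos"],P[0]["ee_rot"],P[0]["force"])
E
```

```text
time_s: 5.3
eef_pos: [437.8, -325.0, 84.0]
ee_rot: [0.733, 0.68, 0.0, 0.004]
force: [0.1, -0.7, -1.3]
finger_gap: 32.4
gripper_force: 25.0
time_s: 5.92
eef_pos: [518.0, -93.2, 77.7]
ee_rot: [0.733, 0.68, -0.001, -0.001]
force: [0.8, -0.2, -1.3]
finger_gap: 32.1
gripper_force: 25.0
time_s: 6.18
eef_pos: [517.8, -95.1, 78.2]
ee_rot: [0.733, 0.681, -0.001, -0.001]
force: [-0.4, -0.5, -2.6]
finger_gap: 32.3
gripper_force: 25.0
[517.92936758 -95.95319051  78.8889425 ] [ 7.33291941e-01  6.79913605e-01 -5.29797633e-04 -3.71740751e-04] [ 0.82167118 -0.73695832 -1.84156907][ WARN:0@1.698] global loadsave.cpp:1063 imwrite_ Unsupported depth image for selected encoder is fallbacked to CV_8U.
```

View pics/p2.png

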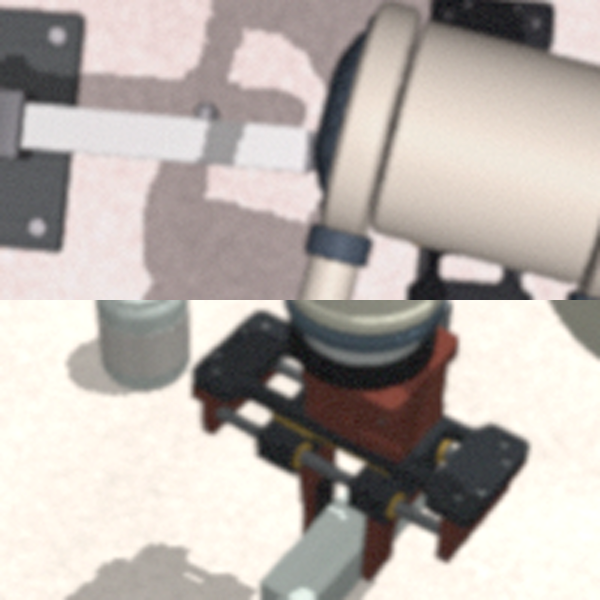

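The top view hides the sleeve behind the arm, and the side crop cuts off the pole. I'll take better crops from the side and wrist cameras.

```bash
python3 - <<'E'
from h import *
L=[]
for n,x,y,w,h,k in(("side",290,230,100,100,6),("wrist",220,0,200,300,2)):
    s=snapshot(n); im=s["img"][:,:,::-1]
    c=cv2.resize(im[y:y+h,x:x+w],None,fx=k,fy=k,interpolation=cv2.INTER_CUBIC)
    c=np.clip(c.astype(float)*(1.5 if n=="side" else 1),0,255).astype(np.uint8)
    L.append(c[:, :400] if n=="wrist" else c)
o=np.hstack(L);cv2.imwrite("pics/p3.png",cv2.resize(o,(800,480)));print(o.shape)
E
```

```text
(600, 1000, 3)
```

View pics/p3.png

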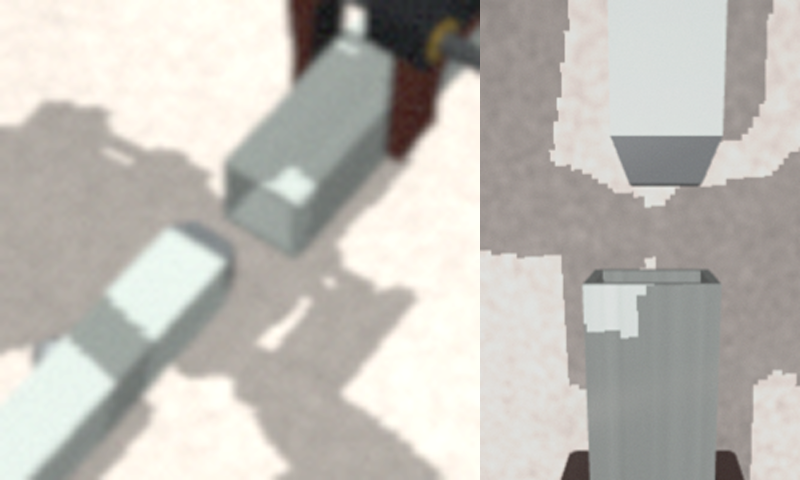

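The side crop shows the mouth corners at about (228,163) and (303,206), and the pole shoulder corners at (170,228) and (228,265). The wrist crop shows the mouth edge at (583..719,284) and the shoulder at (611..722,136). The sleeve sits a few mm to the left, so I'll triangulate.

```bash
python3 - <<'E'
from h import *
a=snapshot("side");b=snapshot("wrist")
def pr(s):
    T=np.linalg.inv(s["cam_to_world"]);return (np.diag([1,-1,-1,1])@T)[:3]
def tri(p,q):
    p=(290+p[0]/4.8,230+p[1]/4.8);q=(220+(q[0]-480)/1.6,q[1]/1.6)
    u=[cv2.undistortPoints(np.array([[x]],float),s["mtx"],s["D"])[0,0] for s,x in((a,p),(b,q))]
    X=cv2.triangulatePoints(pr(a),pr(b),u[0],u[1])[:,0];return X[:3]/X[3]
m=[tri((228,163),(719,284)),tri((303,206),(583,284))]
s=[tri((170,228),(722,136)),tri((228,265),(611,136))]
print(np.round(m,1).tolist(),np.round(s,1).tolist())
M=(m[0]+m[1])/2;S=(s[0]+s[1])/2
x=np.array([-.0743,-.9972,0]);y=np.array([.9972,-.0743,0]);d=M-S
print("axial",d@x,"lat",d@y,"z diff(want 3.75)",d[2]);e=sense();print(e["eef_pos"],e["force"])
for z,q in((106.25,[(719,284),(583,284)]),(102.5,[(722,136),(611,136)])):
    print([ray(b,(220+(u[0]-480)/1.6,u[1]/1.6),z).tolist() for u in q])
E
```

```text
[[538.3, -33.1, 101.9], [506.1, -30.7, 102.1]] [[540.8, 0.1, 99.9], [515.9, 2.0, 98.9]]
axial 33.29227796761058 lat -3.6629033671008173 z diff(want 3.75) 2.559594402446038
[518.31651658 -95.84549558  79.62560198] [-0.16509379 -0.08662869 -1.46612394]
[[538.7, -32.0, 106.2], [507.3, -29.6, 106.2]]
[[541.1, 0.0, 102.5], [516.6, 1.9, 102.5]]
```

```bash
echo '{"rows": [[6,3.6,-1,0],[6,0,0,0],[6,0,0,0],[0,0,0,0]]}' | python3 -m inch; echo '{"rows": [[3,0,0,0],[3,0,0,0],[3,0,0,0],[3,0,0,0],[0,0,0,0]]}' | python3 -m inch; python3 - <<'E'
from h import *
L=[]
for n,x,y,w,h,k in(("side",290,230,100,100,6),("wrist",220,0,200,300,2)):
    s=snapshot(n); im=s["img"][:,:,::-1]
    c=cv2.resize(im[y:y+h,x:x+w],None,fx=k,fy=k,interpolation=cv2.INTER_CUBIC)
    L.append(np.clip(c.astype(float)*(1.5 if n=="side" else 1),0,255).astype(np.uint8))
cv2.imwrite("pics/p4.png",cv2.resize(np.hstack(L),(800,480)));print(sense()["force"])
E
```

```text
time_s: 6.98
eef_pos: [523.5, -76.6, 80.7]
ee_rot: [0.732, 0.681, -0.0, -0.0]
force: [-0.4, 0.2, -1.8]
finger_gap: 32.2
gripper_force: 25.0
time_s: 7.6
eef_pos: [524.4, -65.1, 80.7]
ee_rot: [0.733, 0.681, -0.0, -0.0]
force: [-0.3, -0.5, -1.7]
finger_gap: 32.5
gripper_force: 25.0
[-0.73168516 -0.11623133 -2.17534524]
```

View pics/p4.png

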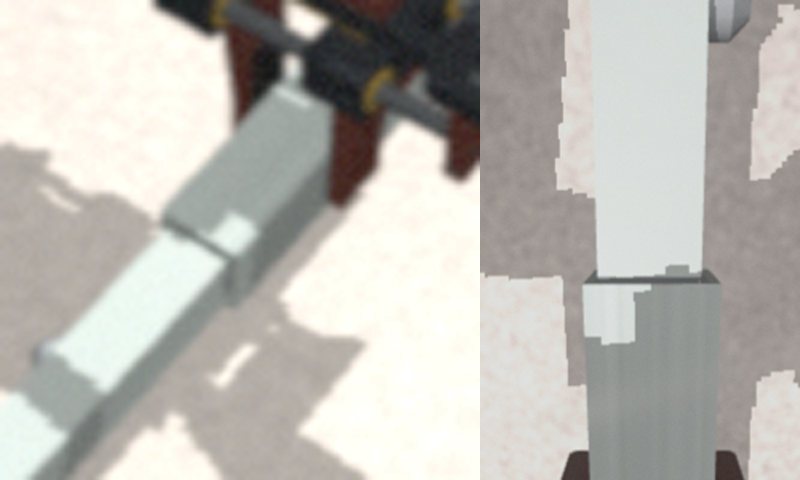

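The tip is inside the mouth and centred: pole (597..703), mouth (583..719) in the wrist crop. There is no contact force, so I'll continue.

```bash
echo '{"rows": [[3,0,0,0],[3,0,0,0],[3,0,0,0],[3,0,0,0],[0,0,0,0]]}' | python3 -m inch | egrep 'eef|force:'; python3 - <<'E'
from h import *
print(sense()["force"],sense()["ft_torque"])
E
```

```text
eef_pos: [525.3, -53.0, 80.7]
force: [-0.4, 0.2, -2.1]
gripper_force: 25.0
[-0.37074584  0.19729583 -2.05206847] [-0.05159494  0.04408969  0.0178649 ]
```

```bash
echo '{"rows": [[5,0,0,0],[5,0,0,0],[5,0,0,0],[5,0,0,0],[0,0,0,0]]}' | python3 -m inch | egrep 'eef|force:';  echo '{"rows": [[5,0,0,0],[5,0,0,0],[4,0,0,0],[0,0,0,0],[0,0,0,0]]}' | python3 -m inch | egrep 'eef|force:'
```

```text
eef_pos: [526.8, -32.9, 80.7]
force: [-0.6, 0.2, -2.4]
gripper_force: 25.0
eef_pos: [527.8, -19.4, 80.7]
force: [1.3, 0.5, -1.7]
gripper_force: 25.0
```

```bash
for i in 1; do echo '{"rows": [[2,0,0,0],[2,0,0,0],[2,0,0,0],[0,0,0,0]]}' | python3 -m inch | egrep 'eef|force:';  echo '{"rows": [[1.5,0,0,0],[1.5,0,0,0],[0,0,0,0]]}' | python3 -m inch | egrep 'eef|force:'; done; python3 - <<'E'
from h import *
print(sense()["force"])
s=snapshot("wrist");cv2.imwrite("pics/p5.png",cv2.resize(s["img"][80:280,220:420,::-1],None,fx=3,fy=3,interpolation=cv2.INTER_CUBIC))
E
```

```text
eef_pos: [528.2, -13.2, 80.7]
force: [1.4, -0.2, -2.2]
gripper_force: 25.0
eef_pos: [528.4, -10.6, 80.7]
force: [-0.5, -1.5, -1.9]
gripper_force: 25.0
[-0.48316601 -1.5258463  -1.92726403]
```

View pics/p5.png

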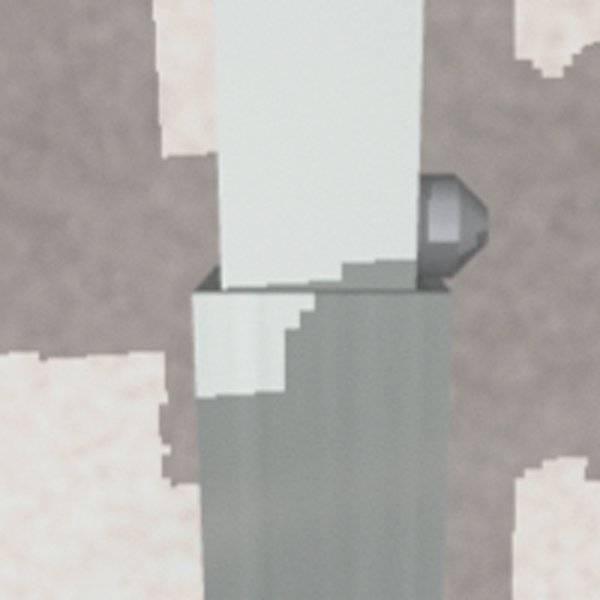

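The lip touches the button: the button's lower edge is at (437,283) and the lip at y≈290 in the crop, with about 1.5 N of drag. I'll confirm the contact with another mm, then let go and regrasp with the pads straddling the lip and the button.

```bash
echo '{"rows": [[1.5,0,0,0],[0,0,0,0]]}' | python3 -m inch | egrep 'eef|force:'; echo '{"rows": [[0,0,0,0],[0,0,0,0],[0,0,0,0]]}' | python3 -m inch 62| egrep 'eef|force:|gap'; echo '{"rows": [[16,0,0,0],[17,0,0,0],[17,0,3,0],[15.5,0,6.5,0],[0,0,0,0]]}' | python3 -m inch|egrep 'eef|force:|gap'; python3 - <<'E'
from h import *
s=snapshot("wrist");cv2.imwrite("pics/p6.png",cv2.resize(s["img"][200:440,170:490,::-1],None,fx=2.5,fy=2.5,interpolation=cv2.INTER_CUBIC))
E
```

```text
eef_pos: [528.5, -8.9, 80.7]
force: [-0.7, -1.5, -1.7]
gripper_force: 25.0
eef_pos: [528.7, -8.8, 81.0]
force: [0.8, -0.3, 0.0]
finger_gap: 59.1
gripper_force: 0.0
eef_pos: [532.8, 57.8, 70.1]
force: [-0.4, -0.8, -0.2]
finger_gap: 61.8
gripper_force: 0.0
```

View pics/p6.png

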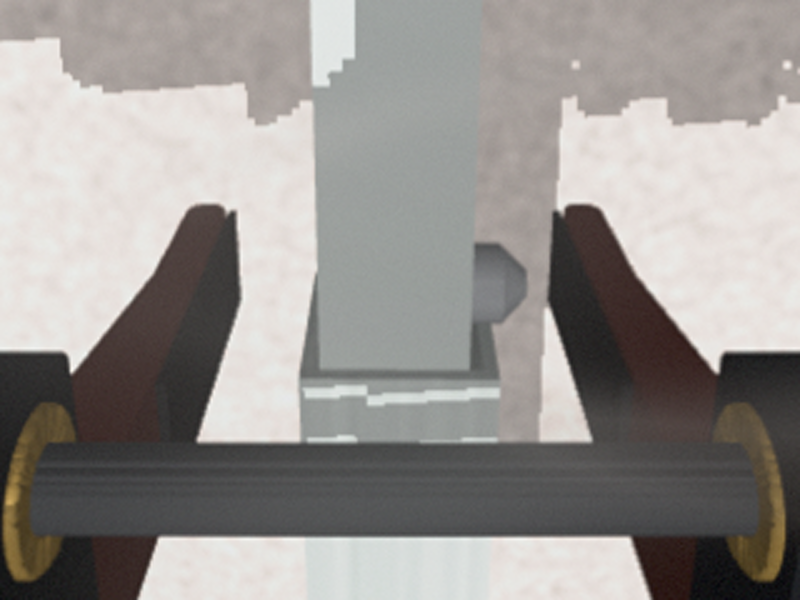

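The view shows the lip's top edge at (400,375), the button at (500,285) and the open fingers on both sides. I'll compute the distances along the axis.

```bash
python3 - <<'E'
from h import *
s=snapshot("wrist");e=sense()["eef_pos"]
x=np.array([-.0743,-.9972])
for n,u,z in(("lip",(400,375),106.25),("btn centre",(500,285),92),("btn base lo",(495,322),92),("pad edge far tip",(237,215),e[2])):
    p=ray(s,(170+u[0]/2.5,200+u[1]/2.5),z)[:2];print(n,p,"beyond TCP toward stand:",-(p-e[:2])@x)
E
```

```text
lip [533.9  54.3] beyond TCP toward stand: -2.193599455065189
btn centre [551.9  61.5] beyond TCP toward stand: 6.323640544934814
btn base lo [550.7  54.2] beyond TCP toward stand: -1.045079455065178
pad edge far tip [503.2  68.6] beyond TCP toward stand: 9.785350544934808
```

```bash
echo '{"rows": [[0,0,0,0],[0,0,0,0],[0,0,0,0],[0,0,0,0]]}' | python3 -m inch 25 25 | egrep 'eef|force:|gap'; echo '{"rows": [[0,0,0,0],[0,0,0,0]]}' | python3 -m inch | egrep 'time|eef|force:|gap'
```

```text
eef_pos: [533.9, 56.0, 71.4]
force: [3.6, -2.8, -1.1]
finger_gap: 32.3
gripper_force: 25.0
time_s: 12.6
eef_pos: [533.8, 56.0, 71.4]
force: [4.3, -2.6, -1.1]
finger_gap: 32.5
gripper_force: 25.0
```

The gap is 32.4 mm, so the button is squeezed level with the sleeve. Now I'll slide gently.

```bash
for i in 1; do echo '{"rows": [[1.5,0,0,0],[1.5,0,0,0],[0,0,0,0]]}' | python3 -m inch | egrep 'eef|force:|gap'; echo '{"rows": [[1.5,0,0,0],[1.5,0,0,0],[0,0,0,0]]}' | python3 -m inch | egrep 'eef|force:|gap';echo '{"rows": [[1.5,0,0,0],[1.5,0,0,0],[0,0,0,0]]}' | python3 -m inch | egrep 'eef|force:|gap'; done
```

```text
eef_pos: [533.9, 59.4, 71.4]
force: [4.5, -2.3, 0.0]
finger_gap: 32.4
gripper_force: 25.0
eef_pos: [533.9, 62.0, 71.5]
force: [3.8, -3.2, 1.2]
finger_gap: 32.4
gripper_force: 25.0
eef_pos: [534.1, 63.9, 71.4]
force: [3.2, -7.1, -0.3]
finger_gap: 32.5
gripper_force: 25.0
```

```bash
for i in 1; do echo '{"rows": [[1,0,0,0],[0,0,0,0]]}' | python3 -m inch | egrep 'eef|force:|gap'; echo '{"rows": [[1,0,0,0],[0,0,0,0]]}' | python3 -m inch | egrep 'eef|force:|gap';echo '{"rows": [[1,0,0,0],[0,0,0,0]]}' | python3 -m inch | egrep 'eef|force:|gap'; done
```

```text
eef_pos: [534.3, 65.7, 71.5]
force: [3.8, -3.1, 0.2]
finger_gap: 32.4
gripper_force: 25.0
eef_pos: [534.3, 66.6, 71.5]
force: [4.1, -5.0, 0.7]
finger_gap: 32.1
gripper_force: 25.0
eef_pos: [534.4, 67.5, 71.5]
force: [4.9, -5.2, -0.3]
finger_gap: 32.3
gripper_force: 25.0
```

```bash
echo '{"rows": [[1.5,0,0,0],[1.5,0,0,0],[0,0,0,0]]}' | python3 -m inch | egrep 'eef|force:|gap'; echo '{"rows": [[2,0,0,0],[2,0,0,0],[0,0,0,0]]}' | python3 -m inch | egrep 'eef|force:|gap';echo '{"rows": [[2,0,0,0],[2,0,0,0],[0,0,0,0]]}' | python3 -m inch | egrep 'time|eef|force:|gap'
```

```text
eef_pos: [534.7, 70.3, 71.5]
force: [4.0, -5.7, 1.3]
finger_gap: 32.3
gripper_force: 25.0
eef_pos: [535.0, 74.2, 71.5]
force: [4.6, -5.2, 1.1]
finger_gap: 32.4
gripper_force: 25.0
time_s: 15.6
eef_pos: [535.3, 78.3, 71.5]
force: [4.6, -4.9, 1.8]
finger_gap: 32.2
gripper_force: 25.0
```

```bash
echo '{"rows": [[2,0,0,0],[2,0,0,0],[2,0,0,0],[0,0,0,0]]}' | python3 -m inch | egrep 'eef|force:|gap'; echo '{"rows": [[2,0,0,0],[2,0,0,0],[2,0,0,0],[0,0,0,0]]}' | python3 -m inch | egrep 'eef|force:|gap';echo '{"rows": [[2,0,0,0],[2,0,0,0],[0,0,0,0]]}' | python3 -m inch | egrep 'time|eef|force:|gap'
```

```text
eef_pos: [535.7, 84.4, 71.6]
force: [3.1, -4.9, 1.1]
finger_gap: 32.2
gripper_force: 25.0
eef_pos: [536.2, 90.6, 71.5]
force: [3.5, -4.6, 0.6]
finger_gap: 32.7
gripper_force: 25.0
time_s: 16.98
eef_pos: [536.5, 94.7, 71.5]
force: [4.6, -3.6, 0.3]
finger_gap: 32.6
gripper_force: 25.0
```

```bash
for i in 1; do echo '{"rows": [[1.5,0,0,0],[1.5,0,0,0],[0,0,0,0]]}' | python3 -m inch | egrep 'eef|force:'; echo '{"rows": [[1,0,0,0],[1,0,0,0],[0,0,0,0]]}' | python3 -m inch | egrep 'eef|force:';echo '{"rows": [[1,0,0,0],[0,0,0,0]]}' | python3 -m inch | egrep 'time|eef|force:'; done
```

```text
eef_pos: [536.5, 98.8, 71.5]
force: [3.4, -0.1, 2.2]
gripper_force: 25.0
eef_pos: [536.3, 100.3, 71.2]
force: [-0.2, -1.7, 3.6]
gripper_force: 25.0
time_s: 17.98
eef_pos: [536.5, 101.3, 71.1]
force: [-0.5, -1.8, 3.7]
gripper_force: 25.0
```

The lateral spring load dropped to zero, so the button has apparently popped out. I'll check with one composite picture.

```bash
python3 - <<'E'
from h import *
s=snapshot("wrist")["img"][:,:,::-1];t=snapshot("side")["img"][:,:,::-1];u=snapshot("top")["img"][:,:,::-1]
r=lambda i,w,h:cv2.resize(i,(w,h),interpolation=cv2.INTER_CUBIC)
b=lambda i:np.clip(i.astype(float)*1.5,0,255).astype(np.uint8)
L=r(s[100:480,160:480],500,594);R=np.vstack([r(b(t[240:340,260:360]),300,300),r(b(u[230:328,180:280]),300,294)])
cv2.imwrite("pics/p7.png",np.hstack([L,R]))
E
```

```text
(no output)
```

View pics/p7.png

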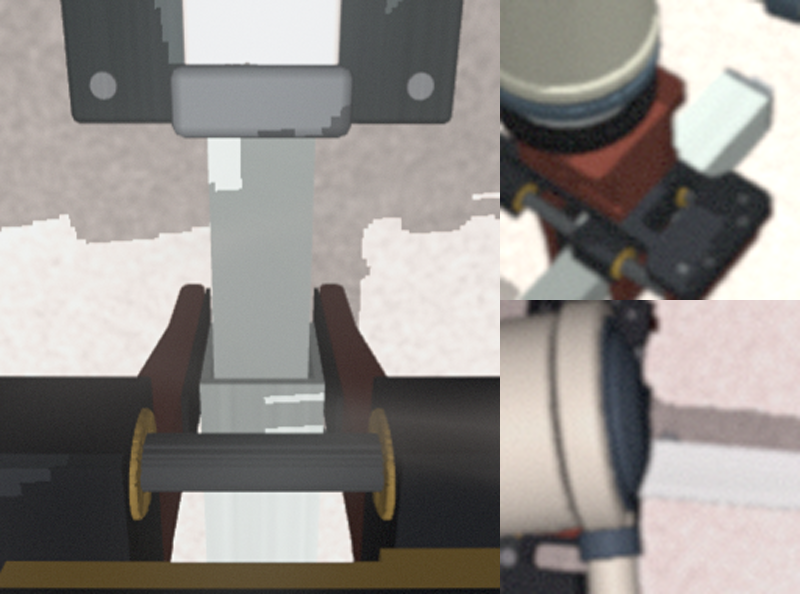

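The top crop shows the button's nub sticking out beside the sleeve at about (665,437). I'll confirm with a gentle 1 mm feel for the hard stop.

```bash
echo '{"rows": [[1,0,0,0],[0,0,0,0]]}' | python3 -m inch | egrep 'eef|force:'; echo '{"rows": [[1,0,0,0],[0,0,0,0]]}' | python3 -m inch | egrep 'time|eef|force:'
```

```text
eef_pos: [536.8, 102.4, 71.2]
force: [-0.4, -0.8, 4.6]
gripper_force: 25.0
time_s: 18.62
eef_pos: [536.9, 103.2, 71.2]
force: [-0.3, -3.4, 2.9]
gripper_force: 25.0
```

```bash
echo '{"rows": [[1,0,0,0],[0,0,0,0]]}' | python3 -m inch | egrep 'eef|force:'; python3 - <<'E'
from h import *
print(sense()["force"])
E
```

```text
eef_pos: [536.9, 103.4, 71.1]
force: [0.3, -5.4, 4.1]
gripper_force: 25.0
[ 0.33980079 -5.44272786  4.0570648 ]
```

A hard stop is felt. Now I'll relax, release and retreat.

```bash
echo '{"rows": [[-1.5,0,0,0],[0,0,0,0]]}' | python3 -m inch | egrep 'eef|force:'; echo '{"rows": [[0,0,0,0],[0,0,0,0],[0,0,0,0]]}' | python3 -m inch 66 | egrep 'force:|gap'; echo '{"rows": [[0,0,-15,0],[0,0,-40,0],[0,0,-50,0],[0,0,-30,0],[0,0,0,0]]}' | python3 -m inch | egrep 'eef|force:'; echo '{"rows": [[0,-60,0,0],[0,-60,0,0],[0,-40,0,0],[0,0,0,0],[0,0,0,0]]}' | python3 -m inch | egrep 'time|eef|force:'; python3 - <<'E'
from h import *
u=snapshot("top");g=u["img"];print(sense()["qvel"].round(3),sense()["force"])
# button nub: dark pixels above sleeve's upper edge
hsv=g[255:300,215:290].astype(int).sum(2)//3
for r in range(0,45,2): print(255+r,' '.join(f"{v:3d}" for v in hsv[r,::3]))
cv2.imwrite("pics/f.png",g[:,:,::-1])
E
```

```text
eef_pos: [536.8, 103.2, 71.2]
force: [0.7, -1.5, 3.6]
gripper_force: 25.0
force: [1.0, -0.4, -1.0]
finger_gap: 58.8
gripper_force: 0.0
eef_pos: [538.1, 103.0, 210.7]
force: [0.6, 1.0, -0.1]
gripper_force: 0.0
time_s: 20.75
eef_pos: [377.6, 114.6, 205.6]
force: [0.2, 1.0, -0.5]
gripper_force: 0.0
[-0.003  0.016 -0.011  0.001  0.004  0.001] [ 0.11169787 -0.22104178  0.32217684]
255 149 145 143 147 148 147 150 145 146 143 147 147 144 147 149 147 147 147 145 148 150 146 149 154 151
257 151 148 144 144 145 147 148 149 145 140 147 145 148 150 147 148 148 146 149 150 147 147 148 149 149
259 151 153 147 146 146 150 148 145 146 142 147 146 145 150 145 150 146 143 149 147 144 149 149 147 147
261 150 151 151 150 147 148 146 147 147 148 147 142 146 147 146 150 148 146 149 150 148 148 148 148 146
263 126 123 124 133 140 121 118 140 144 145 147 149 147 146 148 150 146 145 148 151 149 150 147 149 149
265 104 101  98 102 105  97  97 101 119 119 122 127 127 140 145 142 142 147 146 149 148 148 148 150 150
267 101 103  99 100 101  98 101  97  96  97  97  99  99 103 103 103 106 120 122 123 123 130 148 1
[... 970 characters left out ...]
 145 148 147 147 148 147 148 150 148 148 148 149 150 150 151 151 151 153 147
289 149 148 147 146 146 146 146 146 147 147 146 146 146 147 147 147 146 149 147 148 148 151 149 149 145
291 148 148 148 150 149 148 148 148 146 146 144 146 146 145 145 148 147 148 149 149 147 149 149 148 143
293 144 142 145 145 148 148 148 149 152 148 150 148 150 149 149 149 149 150 149 149 149 149 152 150 142
295 145 142 144 139 146 137 139 142 146 143 146 147 150 149 148 149 151 151 151 153 151 153 152 151 140
297 148 151 149 147 148 148 147 143 141 140 143 140 142 141 142 146 145 145 146 149 148 149 151 153 133
299 149 151 147 148 147 146 148 148 146 143 145 147 147 149 146 143 144 143 144 143 142 144 140 148 121
```

```bash
python3 -c "
from cell import *
print(sign_off())"
```

```text
the job is handed in; nothing more can be done
None
```

The end section is on the pole with the spring button out through its hole (seen in the top view, hard stop felt at about 5 N); I let go, backed clear and handed the job in at about 21 s.

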